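# Call the waiter and show which plate goes out

## Task

A waiter has to be called to take out the slice of tortilla. Ring the call bell by pressing its plunger right down and letting it come up again, then point at the slice of tortilla: hold the fingertips a few centimetres above the middle of it for about three seconds, and finish still pointing there. Touch none of the plates or the food, point at no other plate, and leave everything, the bell too, standing where it is.

Things in the scene. Friction and masses are not known exactly. Their poses are not given: they have to be found in the camera images.
- bell: Call bell standing loose on the steel counter, about 0.3 kg: black round foot 86 mm across, 10 mm high, bright steel dome 77 mm across whose crown is 46 mm above the counter, and a small steel plunger button on top. Origin: centre of its underside, z up.
- bell_top (a point): Centre of the top of the bell's plunger button, 62.5 mm above the counter when up; the button is 18 mm across and 8 mm high. It moves with the plunger.
- bell_plunger (a joint): How far the plunger is pressed, m: 0 up, 0.005 fully down on its stop (straight down). A spring pushes it back: 2 N to start, 4 N fully down. The bell rings at 0.0035.
- tortilla_plate: Loose white round plate, 160 mm across, rim 18 mm above the counter, 0.4 kg with its food: one slice of tortilla, a thick flat-topped wedge, browned on top with golden sides, with an outline like a slice of cake, 90 mm from point to rim, 103 mm wide at the rim, 32 mm thick, in the middle of the plate. Origin: centre of the plate's underside; the wedge's point looks to the plate's -x.
- tortilla_top (a point): Middle of the top face of the slice of tortilla, straight above the plate's centre, 38.5 mm above the counter. This is the place to point at.
- croquette_plate: Loose plate of the same kind with five croquettes, stubby brown rolls 62 mm long and 28 mm thick, three side by side and two on top; highest point 59 mm above the counter. Origin: centre of the plate's underside. Not to be touched or pointed at.
- meatball_plate: Loose plate of the same kind with six brown meatballs about 32 mm across in one layer; highest point 39 mm above the counter. Origin: centre of the plate's underside. Not to be touched or pointed at.
- croquette_top (a point): Middle of the croquettes, at their highest point.
- meatball_top (a point): Top of the middle meatball.
- pepper_mill: Loose dark wooden pepper mill, 56 mm across, 160 mm tall, at the left (+y). Origin: centre of its underside. Leave it alone.
- dish_stack: Loose stack of two empty brown earthenware dishes, 124 mm across, 48 mm high, at the right (-y). Origin: centre of its underside. Leave it alone.
- salt_shaker: Loose glass salt shaker with a steel cap, 44 mm across, 73 mm tall, at the left (+y). Origin: centre of its underside. Leave it alone.
Things that resemble listed ones, but are neither listed nor needed, are in the scene too. What is shaped like the bell but blue is not meant. What is shaped like the tortilla_plate but green is not meant.

How it is judged:
On the way, in this order (a step that is already met when the one before it is completed fails the run):
1. the bell's plunger is pressed down by the fingers until it rings (value of joint bell_plunger above 0.0035 m and contact force between the fingers and bell above 0.3 N), for 0.02 s.
2. the plunger is let up again and the bell is untouched (value of joint bell_plunger below 0.001 m and contact force between the fingers and bell below 0.1 N), for 0.05 s.
3. the fingers point at the slice of tortilla from just above it for 2.5 s (horizontal distance between the grasp point and tortilla_top below 0.04 m and z of the grasp point in the frame of tortilla_top between 0.015 and 0.11 m), for 2.5 s.
At the end, for the whole second after the job is handed in: Still pointing: the point between the finger pads is within 40 mm sideways of the middle of the slice and 15 to 110 mm above its top. Plunger up within 1 mm; bell within 25 mm, plates and bystanders within 15 mm of where they stood, all upright and at rest (all of step 3 and value of joint bell_plunger below 0.001 m and distance of bell from where it was at the start of the episode below 0.025 m and distance of each of tortilla_plate, croquette_plate, meatball_plate, pepper_mill, dish_stack, salt_shaker from where it was at the start of the episode below 0.015 m and angle between each of tortilla_plate, croquette_plate, meatball_plate, bell, pepper_mill, dish_stack, salt_shaker's own z axis and vertical below 0.1 rad and linear speed of each of tortilla_plate, croquette_plate, meatball_plate, bell below 0.02 m/s); the robot touches nothing.
It fails at once if a plate or its food is touched (over 0.5 N) (contact force between any of the fingers, the arm and tortilla_plate above 0.5 N or contact force between any of the fingers, the arm and croquette_plate above 0.5 N or contact force between any of the fingers, the arm and meatball_plate above 0.5 N).
It fails at once if the fingers point at another plate (the point between the pads comes within 40 mm sideways of its middle and less than 80 mm above its food) ((horizontal distance between the grasp point and croquette_top below 0.04 m and z of the grasp point in the frame of croquette_top between -0.06 and 0.08 m) or (horizontal distance between the grasp point and meatball_top below 0.04 m and z of the grasp point in the frame of meatball_top between -0.06 and 0.08 m)).
It fails at once if the bell is lifted by 10 mm, shoved by 25 mm or tipped (height (world z) of bell above 0.01 m or distance of bell from where it was at the start of the episode above 0.025 m or angle between bell's own z axis and vertical above 0.3 rad).
It fails at once if a plate or a bystander is moved by more than 15 mm or tipped (distance of any of tortilla_plate, croquette_plate, meatball_plate, pepper_mill, dish_stack, salt_shaker from where it was at the start of the episode above 0.015 m or angle between any of tortilla_plate, croquette_plate, meatball_plate, pepper_mill, dish_stack, salt_shaker's own z axis and vertical above 0.3 rad).
It also fails if it takes over 40 s, if anything falls off the work surface, if the arm or the gripper's body presses on something with over 40 N, if the wrist force passes 120 N, or if a joint passes its speed limit or range.

## Robot

A 6-joint arm with a two-finger parallel gripper is mounted at the origin on the work surface. World frame = base frame: x ahead of the robot, y to its left, z up, the work surface at z = 0. Lengths are in m, angles in rad, forces in N, time in s.
With the tool pointing down it reaches from about 0.375 to 0.975 m from the base axis. Payload 3.8 kg.
Tool frame: the origin (TCP) lies on the mounting face of the last link; the fingertips stand 173 mm ahead of it and the grasp point (between the pads) lies 155 mm ahead of it; z points along the fingers, y is the direction in which the jaws open and shut (so a half turn about z gives the same grasp; the last joint's range is limited). The gripper opens to 85 mm and grips with 20 to 120 N. Pads are 22 mm wide; open, the fingers measure 114 mm over their backs; the gripper's body (76 mm by 85 mm) begins 54 mm behind the grasp point. The pads swing forward as they close: fully open they stand 13 mm farther back than shut.
Start: joints at [-1.355, 0.264, 1.604, -0, 1.274, -0.037], TCP at [0.169, -0.654, 0.405] pointing down, gripper open.
Joint ranges: [-2.63, 2.63], [-0.94, 2.18], [0.31, 2.57], [-1.31, 4.45], [0, 2.66], [-2.55, 2.55]. Speed limits (rad/s): [2.57, 2.57, 3.14, 3.14, 3.14, 3.14].

## Interface

Orientations are given as a rotation vector (axis times angle).
In Python, from workcell import bot gives the robot as it stands.
- The arm moves only by the shell command python3 -m jog 'ROWS' [FORCE]. ROWS is JSON, a list that holds one entry, the list of rows, each a list of 7 numbers: the closure, from 0 (fully open) to 1 (shut), then the shift along the tool's x, y, z in cm, then the turn, a rotation vector about the tool's x, y, z in rad. A call has 1 to 12 rows; each row is the pose to reach, as a shift and turn from the pose commanded when the call began, along the tool's axes at that moment; what a row does not reach only later rows make up. A row lasts 1/8 s, in which the tool goes at most 62.5 mm and 10.7 degrees, less where a joint would pass 70% of its speed; a pose out of reach is approached as far as the arm can. A call with a gripper value outside its range is refused whole. The fingers move at their own pace and stop on an object; FORCE is the grip in N (left out, the last holds). Time passes only in rows, so rows that repeat a pose let the fingers close. It gives the time, the measured TCP pose, the force and the opening at its end, in the units of the state.
- bot.read_state(): the state, without advancing time (a new reading comes with each control period).
- bot.read_camera(name): name is "side" or "top"; returns the picture (480x640x3 uint8, red, green, blue); there is no depth.
- bot.camera_model(name): a dict with "intrinsics" (3x3 intrinsics, pixels), "rvec" (rotation vector, rad) and "tvec" (3), from world to camera coordinates, as OpenCV has them. Camera axes: x right, y down, z forward; pixel columns grow to the right and rows downward; lengths in m; the calibration is good to about 2 mm. A picture is of the moment at which its call begins. camera_model takes no time and is no camera call.
- bot.finish_job(): hands the job in, once; it reports no verdict.
The state is a dict: "time": time; "q": joint angles; "joint_vel": joint speeds; "joint_torque": joint torques, N m; "tool_pos": TCP position; "tcp_rot": TCP orientation; "wrist_force": force on the tool from outside, world axes, zero at the start; "torque": the same for the moment, N m; "width": opening from 0.0 (shut) to 1.0 (fully open).
Only numpy, scipy, OpenCV 4.12 (cv2) and the standard library are available. Lean on these libraries where they do the work, as an engineer would, in place of code of your own. Each camera call takes 0.05 s, during which the arm holds its last target.

## Working session

There is one attempt and no reset: what is moved stays moved. The work goes in short steps, Python scripts to look and compute and a shell command to move; the robot and the scene stay as the last step left them, time stands still between calls to the robot, and variables do not carry over. Pictures are saved under pics/ and viewed, and the job is handed in when it is done.

```bash
mkdir -p pics; ls
python3 - <<'E'
from workcell import bot
import cv2
for n in("top","side"):
    im=bot.read_camera(n); cv2.imwrite(f"pics/{n}0.png",im[:,:,::-1])
    m=bot.camera_model(n); print(n,m)
s=bot.read_state(); print(s)
E
```

```text
pics
top {'intrinsics': array([[613.94696462,   0.        , 318.71850406],
       [  0.        , 613.94696462, 227.96111695],
       [  0.        ,   0.        ,   1.        ]]), 'rvec': array([ 2.1940907 , -2.20559682,  0.08014912]), 'tvec': array([-0.01945099,  0.52830886,  1.49309082])}
side {'intrinsics': array([[463.99985425,   0.        , 323.37269288],
       [  0.        , 463.99985425, 233.39510308],
       [  0.        ,   0.        ,   1.        ]]), 'rvec': array([ 0.05296354, -2.73772492,  1.52339733]), 'tvec': array([0.51305847, 0.08962466, 1.065558  ])}
{'time': 0.1, 'q': array([-1.35488018e+00,  2.64707243e-01,  1.60524217e+00,  2.71653282e-05,
        1.27369289e+00, -3.69157763e-02]), 'joint_vel': array([-1.25744151e-03, -4.00051527e-03, -4.19516333e-03,  2.28634256e-03,
       -1.26801044e-03,  2.46776327e-05]), 'joint_torque': array([ 4.91034043e-04, -5.16708505e+01, -3.68590736e+01, -2.29832733e-05,
        6.30250928e-03,  1.47533979e-05]), 'tool_pos': array([ 0.1687762 , -0.65324506,  0.40346377]), 'tcp_rot': array([-3.11449729e+00, -3.95820391e-01,  2.46981936e-04]), 'wrist_force': array([-0.49126873,  0.90683216,  0.37241762]), 'torque': array([ 0.01417911, -0.02610398,  0.02940149]), 'width': 1.0002830776522431}
```

View pics/top0.png

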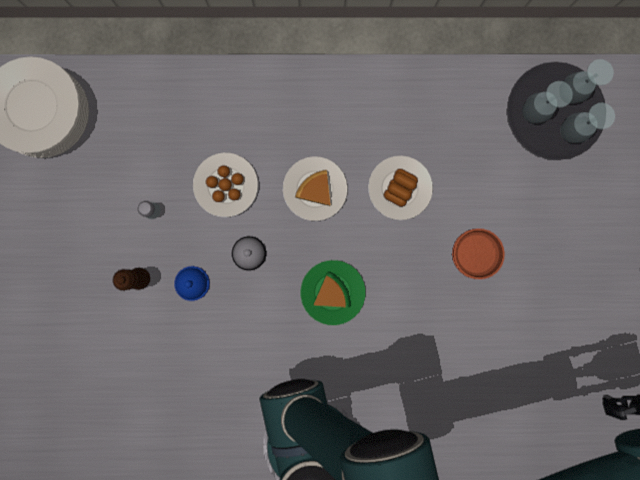

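View pics/side0.png

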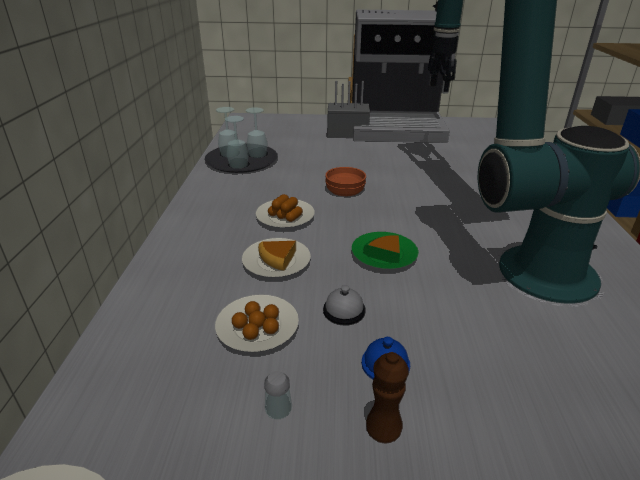

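Top view:
- **Bell candidates:** the steel bell at (249,253) and the blue bell at (192,283). I choose the steel one.
- **Tortilla candidates:** the slice on a white plate at (315,188) and the slice on a green plate at (333,292). I choose the white plate.
- **Other plates:** meatballs at (225,184), croquettes at (400,187), and an empty stack of white plates at (35,105).

The side view agrees: steel bell at (344,305), tortilla on white at (277,257).

```bash
cat > h.py <<'E'
import numpy as np, cv2
from scipy.spatial.transform import Rotation as R
def ray(m,uv):
    K=m["intrinsics"];Rm=R.from_rotvec(m["rvec"]).as_matrix();t=m["tvec"]
    return -Rm.T@t, Rm.T@np.linalg.inv(K)@np.array([uv[0],uv[1],1.])
def onz(m,uv,z):
    c,d=ray(m,uv); return c+d*(z-c[2])/d[2]
def tri(m1,u1,m2,u2):
    c1,d1=ray(m1,u1);c2,d2=ray(m2,u2)
    s=np.linalg.lstsq(np.c_[d1,-d2],c2-c1,rcond=None)[0]
    p,q=c1+s[0]*d1,c2+s[1]*d2
    return (p+q)/2,np.linalg.norm(p-q)
def proj(m,p):
    return cv2.projectPoints(np.array([p],float),m["rvec"],m["tvec"],m["intrinsics"],None)[0].ravel()
E
python3 - <<'E'
from h import *
from workcell import bot
T=bot.camera_model("top");S=bot.camera_model("side")
im=cv2.imread("pics/top0.png"); 
hsv=cv2.cvtColor(im,cv2.COLOR_BGR2HSV)
white=((hsv[...,2]>150)&(hsv[...,1]<60)).astype(np.uint8)
for c in cv2.findContours(white,cv2.RETR_EXTERNAL,cv2.CHAIN_APPROX_NONE)[0]:
    if cv2.contourArea(c)>1500:
        e=cv2.fitEllipse(cv2.convexHull(c)); p=onz(T,e[0],.018)
        print("white",np.round(e[0],1),np.round(e[1],1),p.round(4), "dia",np.round(np.mean(e[1])/613.9*(T["tvec"][2]-.018),3))
a=cv2.resize(im[215:330,160:380],None,fx=3.6,fy=3.6,interpolation=cv2.INTER_CUBIC)
cv2.imwrite("pics/ctop.png",a)
b=cv2.imread("pics/side0.png")[220:370,210:420]
cv2.imwrite("pics/cside.png",cv2.resize(b,None,fx=3.8,fy=3.8,interpolation=cv2.INTER_CUBIC))
dark=(hsv[...,2]<60).astype(np.uint8); dark[:,:220]=0;dark[:,280:]=0;dark[:225]=0;dark[280:]=0
pts=cv2.findNonZero(dark); e=cv2.fitEllipse(cv2.convexHull(pts)); print("foot",e,onz(T,e[0],.005))
E
```

```text
white [314.4 188.2] [63.9 64.2] [ 0.6261 -0.012   0.018 ] dia 0.154
white [400.  187.3] [63.8 64.2] [ 0.6276 -0.2233  0.018 ] dia 0.154
white [224.6 184.4] [63.9 64.5] [0.6365 0.2084 0.018 ] dia 0.154
white [ 29.2 104.3] [94.6 97.1] [0.8365 0.6893 0.018 ] dia 0.23
foot ((248.7987823486328, 252.923583984375), (33.856807708740234, 34.565616607666016), 81.96598052978516) [0.46801731 0.15024581 0.005     ]
```

View pics/ctop.png

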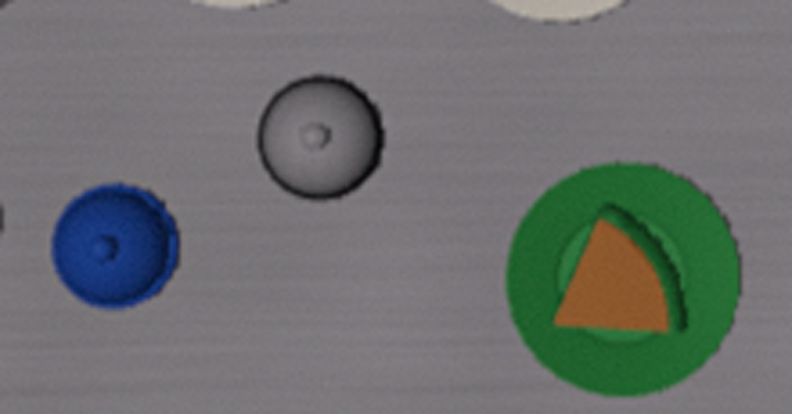

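View pics/cside.png

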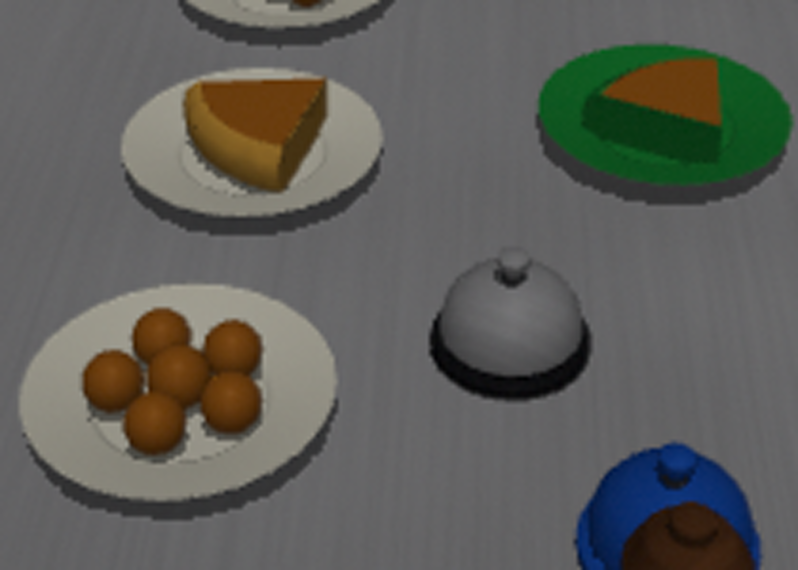

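Run:
```python
from h import *
from workcell import bot
T=bot.camera_model("top");S=bot.camera_model("side")
print(ray(T,(0,0))[0],ray(S,(0,0))[0])
ut=((315.5)/3.6-.5+160,134.5/3.6-.5+215); us=(513/3.8-.5+210,255/3.8-.5+220)
print(ut,us,onz(T,ut,.0625),tri(T,ut,S,us))
p=onz(T,(314.4,188.2),.018); 
# side check: project plate rim & wedge
print(proj(S,[p[0],p[1],.0385]), proj(S,[p[0],p[1],.018]), proj(T,[p[0],p[1],.0385]))
im=cv2.imread("pics/side0.png");hsv=cv2.cvtColor(im,cv2.COLOR_BGR2HSV)
w=((hsv[...,2]>110)&(hsv[...,1]<60)).astype(np.uint8);w[:,:235]=0;w[:,318:]=0;w[:232]=0;w[285:]=0
e=cv2.fitEllipse(cv2.convexHull(cv2.findNonZero(w)));print(e,onz(S,e[0],.018))
s=bot.read_state();M=R.from_rotvec(s["tcp_rot"]).as_matrix();print(M.round(3))
```

```text
[4.41903118e-01 1.46943377e-03 1.52102868e+00] [0.48997505 0.87503508 0.6331773 ]
(247.13888888888889, 251.86111111111111) (344.5, 286.60526315789474) [0.46956481 0.14853309 0.0625    ] (array([0.46835253, 0.14886059, 0.0597732 ]), np.float64(0.0025299088222166966))
[274.85132435 248.36037846] [275.25422908 255.68659269] [314.47075407 187.17043138]
((275.7372131347656, 256.604248046875), (38.832725524902344, 68.69239807128906), 86.56864929199219) [ 0.62454668 -0.00841486  0.018     ]
[[ 0.968  0.25  -0.   ]
 [ 0.25  -0.968  0.002]
 [ 0.    -0.002 -1.   ]]
```

```bash
python3 -m jog '[[[1,2,-1.5,0,0,0,0],[1,6,-4,0,0,0,0],[1,10,-6.5,0,0,0,0],[1,14,-9,0,0,0,0],[1,18,-11.5,0,0,0,0],[1,22,-14,0,0,0,0],[1,26,-16.5,0,0,0,0],[1,30,-19,0,0,0,0],[1,33,-21,0,0,0,0],[1,35,-22.5,0,0,0,0],[1,35,-22.5,0,0,0,0],[1,35,-22.5,0,0,0,0]]]' 40
python3 - <<'E'
from h import *
from workcell import bot
s=bot.read_state();M=R.from_rotvec(s["tcp_rot"]).as_matrix();print(s["tool_pos"],s["width"],s["q"].round(3),s["wrist_force"])
print(M.T@(np.array([.4685,.149,.29])-s["tool_pos"])*100)
E
```

```text
time: 1.6
tool_pos: [0.4511, -0.3477, 0.4045]
tcp_rot: [-3.116, -0.397, 0.001]
wrist_force: [-0.3, 0.0, -0.4]
width: 0.001
[ 0.45114795 -0.34770055  0.40451947] 0.0005530566400159783 [-0.7    0.066  1.833 -0.     1.243  0.617] [-0.34517433  0.01397984 -0.36126275]
[ 14.14752452 -47.6449487   11.44896588]
```

```bash
python3 -m jog '[[[1,1,-3,0,0,0,0],[1,2,-8,0,0,0,0],[1,4,-13,0,0,0,0],[1,5,-18,0,0,0,0],[1,7,-23,0,0,0,0],[1,8,-28,0,0,0,0],[1,10,-33,0,0,0,0],[1,11,-38,0,0,0,0],[1,13,-43,0,0,0,0],[1,14,-46.5,0,0,0,0],[1,14.1,-47.6,0,0,0,0],[1,14.1,-47.6,0,0,0,0]]]'
python3 -m jog '[[[1,0,0,2,0,0,0],[1,0,0,5,0,0,0],[1,0,0,8,0,0,0],[1,0,0,11,0,0,0],[1,0,0,13,0,0,0],[1,0,0,14,0,0,0],[1,0,0,14,0,0,0],[1,0,0,14,0,0,0]]]'
python3 - <<'E'
from h import *
from workcell import bot
for n in("top","side"): cv2.imwrite(f"pics/{n}1.png",bot.read_camera(n)[:,:,::-1])
s=bot.read_state();M=R.from_rotvec(s["tcp_rot"]).as_matrix();print(s["tool_pos"],(s["tool_pos"]+M[:,2]*.173),s["wrist_force"],s["time"],s["q"])
b=cv2.imread("pics/side1.png")[220:370,270:420]
cv2.imwrite("pics/cs1.png",cv2.resize(b,None,fx=4,fy=4,interpolation=cv2.INTER_CUBIC))
E
```

```text
time: 3.1
tool_pos: [0.4688, 0.1475, 0.4045]
tcp_rot: [3.116, 0.397, -0.001]
wrist_force: [0.9, 0.1, 0.0]
width: 0.0
time: 4.1
tool_pos: [0.4695, 0.1477, 0.2657]
tcp_rot: [-3.117, -0.395, -0.003]
wrist_force: [0.7, 0.4, 0.3]
width: 0.0
[0.46951052 0.14795771 0.265872  ] [0.46987873 0.14804404 0.09287242] [-0.35854799  0.20956261  0.37051627] 4.2 [ 2.54696263e-01  5.11926664e-02  2.12411563e+00 -6.49228505e-05
  9.64098908e-01  1.57291869e+00]
```

View pics/cs1.png

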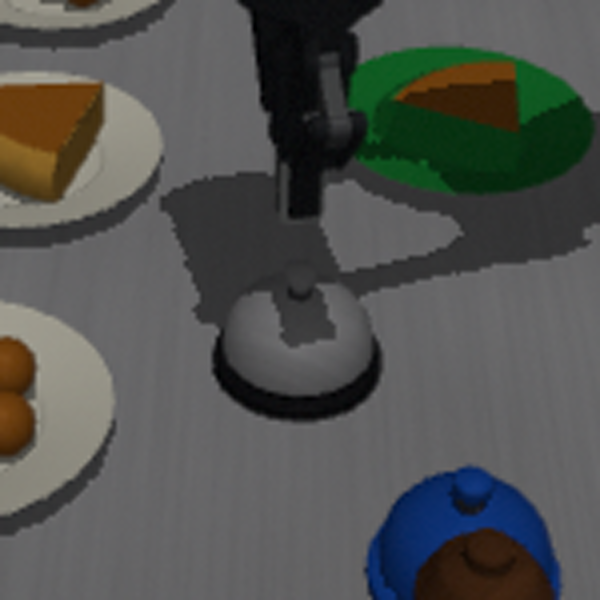

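View pics/top1.png

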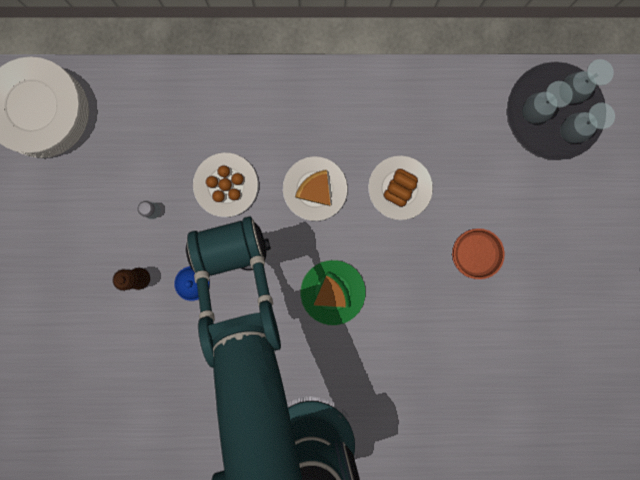

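```bash
python3 - <<'E'
from h import *
from workcell import bot
S=bot.camera_model("side")
for z in(.0929,.0625):print(proj(S,[.4699,.148,z]))
E
python3 -m jog '[[[1,0,0,0.5,0,0,0],[1,0,0,1.5,0,0,0],[1,0,0,2.4,0,0,0],[1,0,0,2.8,0,0,0],[1,0,0,3.0,0,0,0],[1,0,0,3.0,0,0,0]]]'
python3 -m jog '[[[1,0,0,0.1,0,0,0],[1,0,0,0.2,0,0,0],[1,0,0,0.2,0,0,0],[1,0,0,0.2,0,0,0]]]'
```

```text
[343.61939401 272.81341457]
[343.12226762 285.18126649]
time: 4.95
tool_pos: [0.4688, 0.148, 0.2347]
tcp_rot: [3.116, 0.396, -0.001]
wrist_force: [-1.1, 0.7, 2.2]
width: -0.002
time: 5.45
tool_pos: [0.469, 0.148, 0.2329]
tcp_rot: [-3.116, -0.396, -0.001]
wrist_force: [-1.2, 0.2, 3.4]
width: 0.0
```

Contact began as predicted: tip at 59.9 mm, about 3 N, which matches the spring. I'll press on to the stop.

```bash
python3 -m jog '[[[1,0,0,0.1,0,0,0],[1,0,0,0.2,0,0,0],[1,0,0,0.25,0,0,0],[1,0,0,0.25,0,0,0],[1,0,0,0.25,0,0,0]]]'
```

```text
time: 6.08
tool_pos: [0.4691, 0.1481, 0.2306]
tcp_rot: [-3.116, -0.396, -0.001]
wrist_force: [-2.1, -0.3, 5.3]
width: -0.005
```

```bash
python3 -m jog '[[[1,0,0,0.05,0,0,0],[1,0,0,0.1,0,0,0],[1,0,0,0.1,0,0,0],[1,0,0,0.1,0,0,0]]]'
```

```text
time: 6.58
tool_pos: [0.4693, 0.1481, 0.2305]
tcp_rot: [-3.116, -0.396, -0.001]
wrist_force: [-4.3, -1.0, 11.8]
width: 0.002
```

The force rose to 11.8 N with no further travel, so the plunger is on its stop. Releasing and lifting now.

```bash
python3 -m jog '[[[1,0,0,-0.5,0,0,0],[1,0,0,-1.2,0,0,0],[1,0,0,-3,0,0,0],[1,0,0,-6,0,0,0],[1,0,0,-9,0,0,0],[1,0,0,-10,0,0,0],[1,0,0,-10,0,0,0],[1,0,0,-10,0,0,0]]]'
python3 - <<'E'
from h import *
from workcell import bot
s=bot.read_state();M=R.from_rotvec(s["tcp_rot"]).as_matrix();print(s["tool_pos"],s["wrist_force"])
print(M.T@(np.array([.6255,-.0105,.250])-s["tool_pos"])*100)
im=bot.read_camera("side")[:,:,::-1]; cv2.imwrite("pics/side2.png",im)
cv2.imwrite("pics/cs2.png",cv2.resize(im[220:370,270:420],None,fx=4,fy=4,interpolation=cv2.INTER_CUBIC))
E
```

```text
time: 7.58
tool_pos: [0.4683, 0.1478, 0.3277]
tcp_rot: [3.116, 0.396, -0.004]
wrist_force: [-0.3, 0.4, 0.0]
width: -0.004
[0.46826326 0.14780123 0.32767035] [-0.32998741  0.42095943  0.04473494]
[11.28348984 19.25967071  7.73960566]
```

View pics/cs2.png

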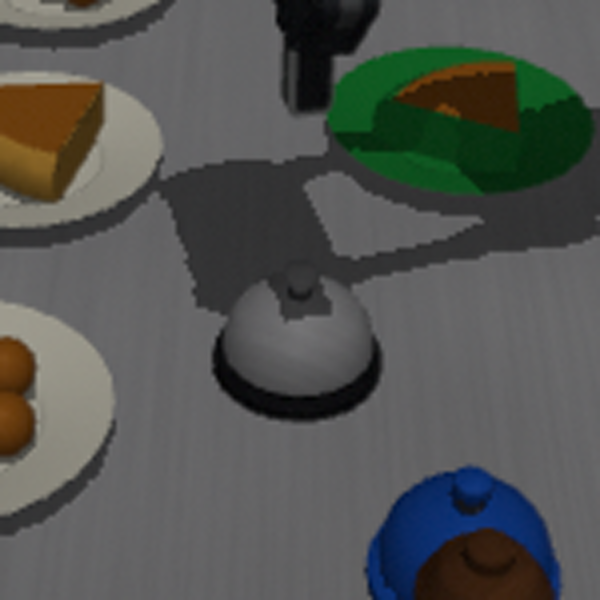

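The bell stands where it was (crop centre (298,350)), the plunger is up at (300,270), and the fingers are clear of it. Next I move above the slice and go down.

```bash
python3 -m jog '[[[1,1.5,2.5,0,0,0,0],[1,3.5,6,0,0,0,0],[1,5.5,9.5,0,0,0,0],[1,7.5,13,0,0,0,0],[1,9.5,16.5,0,0,0,0],[1,11,18.7,0,0,0,0],[1,11.3,19.3,0,0,0,0],[1,11.3,19.3,2,0,0,0],[1,11.3,19.3,4.5,0,0,0],[1,11.3,19.3,6.5,0,0,0],[1,11.3,19.3,7.5,0,0,0],[1,11.3,19.3,7.5,0,0,0]]]'
python3 - <<'E'
from h import *
from workcell import bot
for n in("top","side"): cv2.imwrite(f"pics/{n}3.png",bot.read_camera(n)[:,:,::-1])
s=bot.read_state();M=R.from_rotvec(s["tcp_rot"]).as_matrix();g=s["tool_pos"]+M[:,2]*.155
print(g,g-[.6255,-.0105,.0385])
im=cv2.imread("pics/side3.png")
cv2.imwrite("pics/cs3.png",cv2.resize(im[170:370,200:430],None,fx=3,fy=3,interpolation=cv2.INTER_CUBIC))
E
```

```text
time: 9.12
tool_pos: [0.6259, -0.0102, 0.2529]
tcp_rot: [-3.116, -0.397, 0.004]
wrist_force: [0.3, -0.4, 0.1]
width: -0.001
[ 0.62706898 -0.01045781  0.09981351] [1.56897851e-03 4.21854886e-05 6.13135146e-02]
```

View pics/cs3.png

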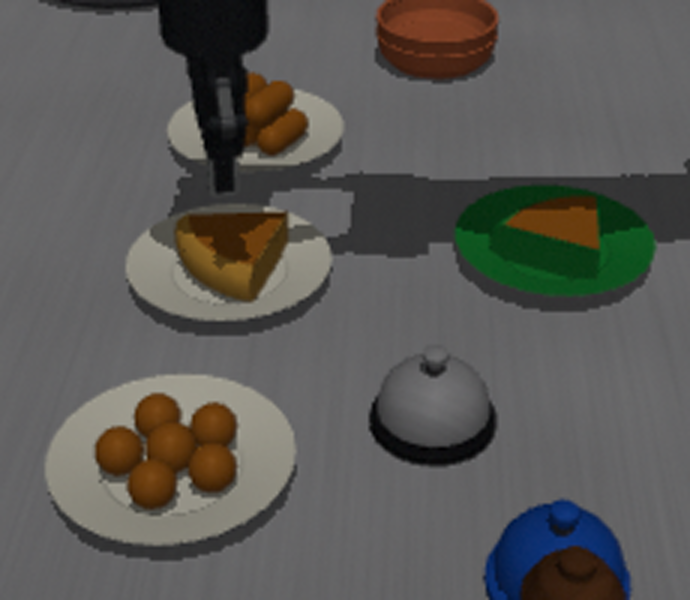

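View pics/top3.png

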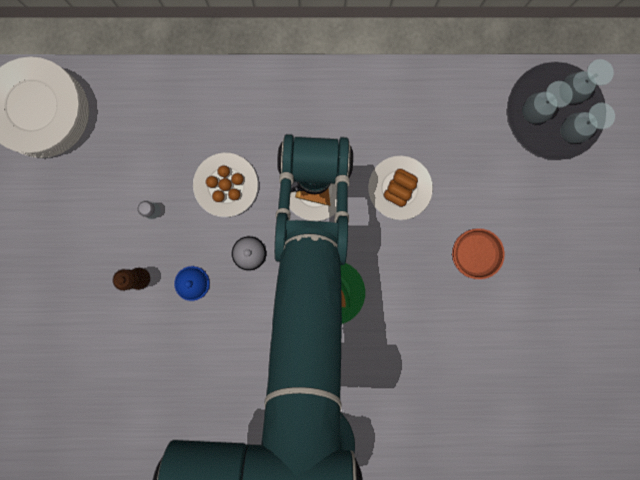

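The side crop shows the fingertips at (224,188), directly above the white-plate slice with its middle near (230,232), with a clear gap. The top view shows the bell at (249,253) and the other plates unmoved. I hold here for over 3 s.

```bash
python3 -m jog '[[[1,0,0,0.4,0,0,0],[1,0,0,0.4,0,0,0],[1,0,0,0.4,0,0,0],[1,0,0,0.4,0,0,0],[1,0,0,0.4,0,0,0],[1,0,0,0.4,0,0,0],[1,0,0,0.4,0,0,0],[1,0,0,0.4,0,0,0],[1,0,0,0.4,0,0,0],[1,0,0,0.4,0,0,0],[1,0,0,0.4,0,0,0],[1,0,0,0.4,0,0,0]]]'
python3 -m jog '[[[1,0,0,0,0,0,0],[1,0,0,0,0,0,0],[1,0,0,0,0,0,0],[1,0,0,0,0,0,0],[1,0,0,0,0,0,0],[1,0,0,0,0,0,0],[1,0,0,0,0,0,0],[1,0,0,0,0,0,0],[1,0,0,0,0,0,0],[1,0,0,0,0,0,0],[1,0,0,0,0,0,0],[1,0,0,0,0,0,0]]]'
python3 -m jog '[[[1,0,0,0,0,0,0],[1,0,0,0,0,0,0],[1,0,0,0,0,0,0],[1,0,0,0,0,0,0],[1,0,0,0,0,0,0],[1,0,0,0,0,0,0],[1,0,0,0,0,0,0],[1,0,0,0,0,0,0]]]'
python3 - <<'E'
from h import *
from workcell import bot
T=bot.camera_model("top")
a=cv2.imread("pics/top0.png").astype(int)
im=bot.read_camera("top")[:,:,::-1].astype(int)
for n,(u,v) in dict(bell=(249,253),meat=(225,184),croq=(400,187),mill=(130,279),salt=(147,209),stack=(478,254)).items():
    sl=np.s_[v-14:v+14,u-14:u+14]; print(n,np.abs(a[sl]-im[sl]).mean().round(1))
s=bot.read_state();M=R.from_rotvec(s["tcp_rot"]).as_matrix();print(s["time"],s["tool_pos"]+M[:,2]*.155,s["wrist_force"],np.abs(s["joint_vel"]).max())
bot.finish_job()
E
```

```text
time: 10.72
tool_pos: [0.6266, -0.0106, 0.2502]
tcp_rot: [3.116, 0.396, 0.0]
wrist_force: [0.5, 0.1, 0.3]
width: -0.0
time: 12.22
tool_pos: [0.6266, -0.0106, 0.2502]
tcp_rot: [-3.117, -0.396, -0.0]
wrist_force: [-0.5, -0.1, -0.3]
width: 0.002
time: 13.22
tool_pos: [0.6266, -0.0106, 0.2502]
tcp_rot: [3.117, 0.396, -0.0]
wrist_force: [0.3, 0.3, 0.7]
width: -0.006
bell 9.2
meat 8.7
croq 8.2
mill 6.1
salt 9.9
stack 8.6
13.275 [ 0.62657532 -0.01061639  0.09517979] [-0.32577894  0.27834814 -0.07135451] 0.0014573994176955405
the job is handed in; nothing more can be done
```

I rang the steel bell, then pointed at the tortilla slice on the white plate, and handed the job in at 13.3 s still pointing there.

- **Bell:** With shut fingertips I pressed the plunger until it sat on its stop. The tip was 57.5 mm above the counter, and the force rose from 5.3 to 11.8 N with no more travel. After I lifted off, the wrist force was about 0 N, and the side picture showed the plunger up and the bell where it had been.
- **Pointing:** I held for about 4 s. At hand-in the grasp point was about 1 mm sideways of the measured middle of the slice and 57 mm above its top. The wrist force was within noise and the arm was still.
- **Bystanders:** The last top picture before the hold, checked by eye, showed the bell, plates and other objects at their starting pixels.
- **Inconclusive check:** My last picture comparison gave differences of 6–10 grey levels at every object, which I did not look into. They are about equal everywhere, so image noise or lighting is more likely than movement, but it does not prove that nothing moved. It also left out the tortilla plate, which the arm hid from above. The side picture showed that plate in place.
- **Calibration disagreement:** The two cameras differed by 2–4 mm on the bell top and the plate centre, well inside the tolerances.

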